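# Break the reactor's seized lid screw loose

### The arm

A 6-joint arm with a two-finger parallel gripper is mounted at the origin on the work surface. World frame = base frame: x ahead of the robot, y to its left, z up, the work surface at z = 0. Lengths are in m, angles in rad, forces in N, time in s.
With the tool pointing down it reaches from about 0.275 to 0.825 m from the base axis. Payload 4.9 kg.
Tool frame: the origin (TCP) lies midway between the tips of the shut fingers; the grasp point (between the pads) lies bot.hold_point_z behind it (bot.hold_point_z is the distance from the TCP to the grasp point, in m); z points along the fingers, x is the direction in which the jaws open and shut, and the axes are right-handed (so a half turn about z gives the same grasp; the last joint's range is limited). The gripper opens to 85 mm and grips with 20 to 120 N. Pads are 22 mm wide; open, the fingers measure 114 mm over their backs; the gripper's body (76 mm by 85 mm) begins 54 mm behind the grasp point. The pads swing forward as they close: fully open they stand 13 mm farther back than shut.
Start: joints at [1.183, 0.326, -0.193, 1.052, 0, 1.437], TCP at [0.138, 0.532, 0.231] pointing down, gripper open.
Joint ranges: [-2.65, 2.65], [-0.97, 1.79], [-1.3, 1.35], [-1.93, 2.1], [-1.47, 1.37], [-3.14, 3.14]. Speed limits (rad/s): [2.57, 2.57, 3.14, 3.14, 3.14, 3.14].

### API

Orientations are given as [roll, pitch, yaw] about the fixed x, y, z axes, in that order (R = Rz(yaw) Ry(pitch) Rx(roll)).
In Python, from cell import bot gives the robot as it stands. The module is installed in compiled form; this text tells all that it offers.
- The arm moves only by the shell command python3 -m inch 'ROWS' [FORCE]. ROWS is JSON, a list of rows, each an object with "offset": the shift along the world's x, y, z in mm, a list of three; "twist": the turn about the world's z in degrees; "jaw": the closure, from 0 (fully open) to 1 (shut). In form: [{"offset": [x, y, z], "twist": twist, "jaw": jaw}, ...]. A call has 1 to 20 rows; each row is the pose to reach, as a shift and turn from the pose measured when the call began; what a row does not reach only later rows make up. A row lasts 1/12 s, in which the tool goes at most 41.7 mm and 7.16 degrees, less where a joint would pass 70% of its speed; a pose out of reach is approached as far as the arm can. A call with a gripper value outside its range is refused whole. The fingers move at their own pace and stop on an object; FORCE is the grip in N (left out, the last holds). Time passes only in rows, so rows that repeat a pose let the fingers close. It gives the time, the measured TCP pose, the force and the opening at its end, in the units of the state.
- bot.read_state(): the state, without advancing time (a new reading comes with each control period).
- bot.get_image(name): name is "scene" or "top" or "wrist"; returns a dict with "pixels" (384x512x3 uint8, blue, green, red), "range_z" (384x512 float32, m along the optical axis (not along the pixel's ray), 0 where there is no reading), "K" (3x3 intrinsics, pixels), "k1" (the pictures are not rectified: a ray, as slopes to the right and down, at radius r is drawn at 1 + k1 r^2 times it, then the intrinsics apply), "camera_from_world" (4x4, takes a point from world to camera coordinates); the wrist camera has in their place "tool_from_camera" (4x4, takes a point from camera to tool coordinates, whose origin is the TCP and whose axes are the tool frame's). Camera axes: x right, y down, z forward; pixel columns grow to the right and rows downward; lengths in m; the calibration is good to about 2 mm. A picture is of the moment at which its call begins: read the wrist's pose just before it.
- bot.finish_job(): hands the job in, once; it reports no verdict.
The state is a dict: "t": time; "joint_positions": joint angles; "joint_velocities": joint speeds; "joint_torque": joint torques, N m; "position": TCP position; "tool_rot": TCP orientation; "wrist_force": force on the tool from outside, world axes, zero at the start; "ft_torque": the same for the moment, N m; "gripper_width": finger opening in m.
Only numpy, scipy, OpenCV 4.12 (cv2) and the standard library are available. Lean on these libraries where they do the work, as an engineer would, in place of code of your own. Each camera call takes 0.05 s, during which the arm holds its last target. There are 200 camera calls.

### The job

The last screw in the pressure reactor's lid has seized. Take the big hex key, the tallest one, out of the angled rack, flip it over so that its short arm drops fully into the screw's socket, then swing it round by the free end of its long arm until the screw has come loose by at least an eighth of a turn anticlockwise (seen from above). Leave the key standing in the screw, and leave the other keys in the rack and the flask as they are.

Things in the scene. Friction and masses are not known exactly. Their poses are not given: they have to be found in the camera images.
- key: big L-shaped hex key, plain steel, 12 mm across flats, 235 g. Origin where the arms' centre lines cross (bend rounded, 14 mm radius); long arm 200 mm along +x, short arm 54 mm along -z. Two flats of each arm face +y and -y: grip along y. In the rack its long arm points down, 30 degrees from vertical; a turn of 60 degrees about its y brings the long arm level and the short arm straight down
- key_tip (a point): centre of the end face of the big key's short arm (key frame 0, 0, -54 mm), axes as the key's; the last 2 mm of the arm are chamfered
- key_end (a point): centre of the free end face of the big key's long arm (key frame 200, 0, 0 mm), axes as the key's. The key balances about 79 mm from its origin along the long arm. At the start this end stands at the bottom of its rack hole, 45 mm deep and about 15 mm wide: draw the key out along its long arm, by more than 45 mm
- screw_seat (a point): floor of the last screw's hexagon socket, on its axis, z up; turns with it. Round steel head 21 mm wide on a 28 mm washer on the lid's flat top. Socket 24 mm deep (mouth 24 mm above this point, which is level with the lid), 12.8 mm across flats, 2 mm 45-degree lead-in. Two flats face this +y and -y: the key fits with its x along this x or any multiple of 60 degrees off, within some 5 degrees
- screw (a joint): turn of the seized screw, rad: 0 at the start, grows anticlockwise seen from above, stops at 0 the other way; an eighth of a turn is 0.785. Stiff: about 1 N m, i.e. 6 N pushed sideways 175 mm from its axis; stays where it is left. The key has about 10 degrees of play and give in the socket before it drives; standing free in it, its long arm droops 4 to 6 degrees
- reactor: steel pressure vessel's round flange and lid, 200 mm across, fixed on its heating base. Origin at the flange's underside centre, 85 mm above the bench; z up; lid top 45 mm above it. Six screw places 80 mm from the centre: the one screw left is at +x, the others are empty holes. In the middle stand low fittings (gauge, valve, thermowell), within 50 mm of the axis, up to 83 mm above the origin
- heater: heating base under the reactor, a white box 240 (x) by 250 (y) by 85 mm high with a blue panel at -x, fixed. Origin at the centre of its underside on the bench
- rack: angled hex-key rack, fixed: grey base plate 125 by 150 mm, tilted aluminium block with three holes in a row along y, its top edge about 75 mm above the bench. Origin on the bench below the block. The keys lean 30 degrees towards its -x, short arms on that side. The big key is at y = +48 mm, the smaller ones at 0 and -44 mm
- key_mid: middle hex key in the rack, 10 mm across flats, arms 150 and 45 mm, to be left alone; axes as the big key's
- key_small: small hex key in the rack, 8 mm across flats, arms 120 and 38 mm, to be left alone; axes as the big key's
- flask: stoppered conical glass flask, 84 mm wide at the foot, 154 mm high, to be left alone. Origin at the centre of its underside
Things that resemble listed ones, but are neither listed nor needed, are in the scene too. What is shaped like the key but blue or pink is not meant.

How it is judged:
On the way, in this order (a step that is already met when the one before it is completed fails the run):
1. the key's short arm is fully down in the screw's socket and the screw is not yet turned (horizontal distance between key_tip and screw_seat below 0.006 m and z of key_tip in the frame of screw_seat below 0.006 m and angle between key's own z axis and vertical below 0.26 rad and value of joint screw below 0.1 rad), for 0.2 s.
2. the screw is being turned (between 0.2 and 0.65 rad) by working on the outer half of the seated key's long arm (horizontal distance between key_tip and screw_seat below 0.006 m and z of key_tip in the frame of screw_seat below 0.006 m and angle between key's own z axis and vertical below 0.26 rad and value of joint screw between 0.2 and 0.65 rad and horizontal distance between the grasp point and key_tip above 0.1 m), for 0.1 s.
At the end, for the whole second after the job is handed in: the screw stands at least 0.74 rad (an eighth of a turn, less a few degrees) anticlockwise from its start; the key stands in it at rest and let go, its short arm's tip within 6 mm sideways and 6 mm of the socket's floor and its short arm within 15 degrees of vertical (value of joint screw above 0.74 rad and horizontal distance between key_tip and screw_seat below 0.006 m and z of key_tip in the frame of screw_seat below 0.006 m and angle between key's own z axis and vertical below 0.26 rad and linear speed of key below 0.02 m/s); the robot touches nothing.
It fails at once if the flask is pushed more than 30 mm or tipped (distance of flask from where it was at the start of the episode above 0.03 m or angle between flask's own z axis and vertical above 0.35 rad).
It fails at once if one of the smaller keys is pulled or knocked more than 30 mm out of its place (distance of any of key_mid, key_small from where it was at the start of the episode above 0.03 m).
It also fails if it takes over 67 s, if anything falls off the work surface, if the arm or the gripper's body presses on something with over 40 N, if the wrist force passes 120 N, or if a joint passes its speed limit or range.

## Working session

There is one attempt and no reset: what is moved stays moved. The work goes in short steps, Python scripts to look and compute and a shell command to move; the robot and the scene stay as the last step left them, time stands still between calls to the robot, and variables do not carry over. Pictures are saved under pics/ and viewed, about 8 in all and at most 12, crops included, and the job is handed in when it is done.

```bash
mkdir -p pics; cat > h.py <<'E'
import numpy as np, cv2
from cell import bot
from scipy.spatial.transform import Rotation as R
def tool():
    s=bot.read_state(); T=np.eye(4); T[:3,:3]=R.from_euler('xyz',s['tool_rot']).as_matrix(); T[:3,3]=s['position']; return T
def grab(n):
    T=tool(); im=bot.get_image(n)
    W=T@im['tool_from_camera'] if n=='wrist' else np.linalg.inv(im['camera_from_world'])
    return im,W
def rays(im,uv):
    uv=np.asarray(uv,float).reshape(-1,1,2); D=np.array([im['k1'],0,0,0,0],float)
    return cv2.undistortPoints(uv,im['K'],D).reshape(-1,2)
def cloud(im,W):
    h,w=im['range_z'].shape; u,v=np.meshgrid(np.arange(w),np.arange(h))
    s=rays(im,np.c_[u.ravel(),v.ravel()]); z=im['range_z'].ravel()
    P=np.c_[s*z[:,None],z]; P=P@W[:3,:3].T+W[:3,3]; P[z==0]=np.nan
    return P.reshape(h,w,3)
def proj(im,W,P):
    M=np.linalg.inv(W); P=np.atleast_2d(P)
    return cv2.projectPoints(P.astype(float),cv2.Rodrigues(M[:3,:3])[0],M[:3,3],im['K'],np.array([im['k1'],0,0,0,0],float))[0].reshape(-1,2)
E
python3 - <<'E'
from h import *
import pickle
print(bot.hold_point_z, bot.read_state())
o=[]
for n in('scene','top'):
    im,W=grab(n); pickle.dump((im,W),open(n+'.pkl','wb')); print(n,W[:3,3].round(3),W[:3,2].round(2),im['k1'])
    o.append(im['pixels']); np.save
cv2.imwrite('pics/a.png',cv2.resize(o[0],(800,600))); cv2.imwrite('pics/b.png',cv2.resize(o[1],(800,600)))
E
```

```text
0.0187 {'t': 0.0, 'joint_positions': array([ 1.18283111e+00,  3.26931748e-01, -1.93575506e-01,  1.05198109e+00,
        1.42637298e-05,  1.43661546e+00]), 'joint_velocities': array([ 0.00183505,  0.00141943, -0.00042966, -0.00058939,  0.0007289 ,
        0.00025649]), 'joint_torque': array([-2.80432592e-03, -4.43399906e+01,  2.62442905e+01,  1.57044019e-02,
       -1.31544011e-04,  8.73543456e-06]), 'position': array([0.13784571, 0.53185949, 0.23051161]), 'tool_rot': array([-3.14135216e+00,  1.67489655e-03,  1.31701217e+00]), 'wrist_force': array([-0.62114719, -0.70144268,  0.31323594]), 'ft_torque': array([-0.01250594,  0.03448773,  0.05777975]), 'gripper_width': 0.0850793273671219}
scene [1.312 0.276 1.065] [-0.63 -0.22 -0.74] -0.10096462940831226
top [0.37  0.019 1.433] [ 0.14 -0.01 -0.99] 0.003466021609380636
```

View pics/a.png

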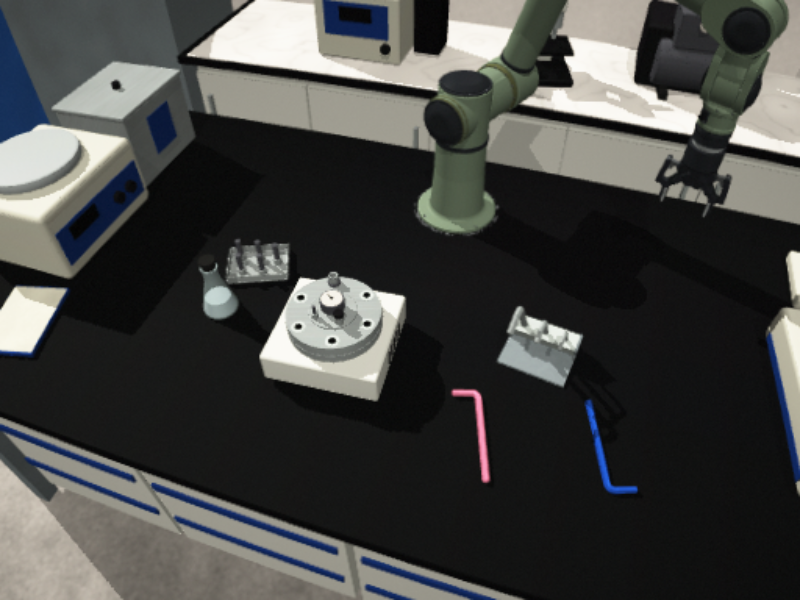

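View pics/b.png

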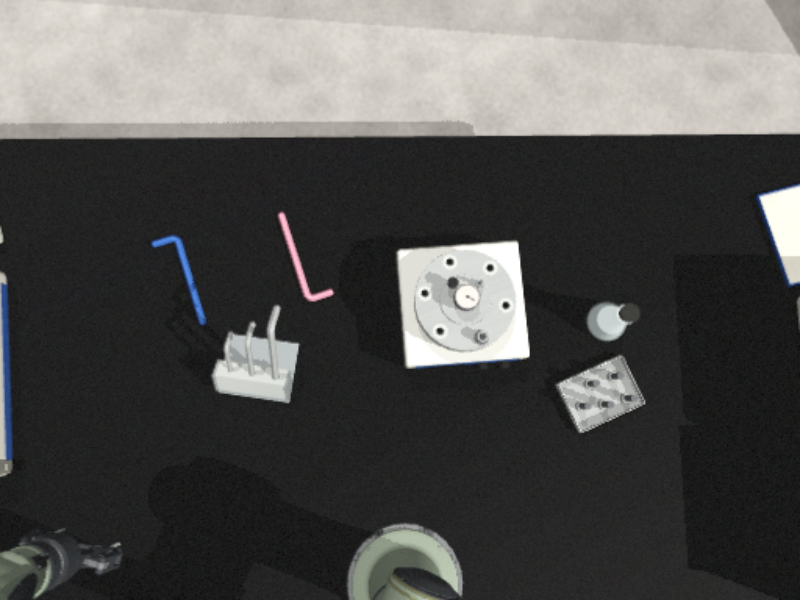

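Top view: rack with three steel keys at (250,365); the tallest steel key runs from (275,370) to (276,310) at the rack's right end. The blue key (180,280) and pink key (305,260) on the bench are not meant. The one screw head is at (481,336) on the lid. Next come measurements and an enlarged crop.

```bash
python3 - <<'E'
from h import *
import pickle
T,WT=pickle.load(open('top.pkl','rb')); S,WS=pickle.load(open('scene.pkl','rb'))
a=T['pixels'][185:265,125:205]; b=S['pixels'][185:255,310:380]
cv2.imwrite('pics/c.png',np.hstack([cv2.resize(a,(400,400),interpolation=2),cv2.resize(b,(400,400),interpolation=2)]))
for n,(im,W) in dict(top=(T,WT),scene=(S,WS)).items():
    C=cloud(im,W); 
    m=(C[...,2]>.085)&(abs(C[...,0]-.42)<.2)&(abs(C[...,1]-.25)<.17)
    k,lab,st,ce=cv2.connectedComponentsWithStats(m.astype(np.uint8))
    for i in range(1,k):
        if st[i,4]<8: continue
        P=C[lab==i]; c=P.mean(0); 
        d=np.linalg.svd(P-c)[2][0]; j=P[:,2].argmax()
        print(n,st[i],'c',c.round(3),'dir',d.round(2),'hi',P[j].round(3),'lo',P[P[:,2].argmin()].round(3))
C=cloud(T,WT)
# lid circle
m=(abs(C[...,2]-.130)<.006)&(C[...,1]<.1)
P=C[m]; (x,y),r=cv2.minEnclosingCircle(P[:,:2].astype(np.float32)); print('lid',x,y,r,np.median(P[:,2]))
m=(abs(C[...,2]-.085)<.01)&(C[...,1]<.1); P=C[m]; print('heater',cv2.minAreaRect(P[:,:2].astype(np.float32)),np.median(P[:,2]))
for u,v in[(481,336),(481,330),(467,297),(240,380),(290,360)]: print(u,v,C[round(v*.64),round(u*.64)].round(3))
m=(C[...,2]>.136)&(abs(C[...,0]-.4)<.25)&(C[...,1]<.05)&(C[...,1]>-.25)
k,lab,st,ce=cv2.connectedComponentsWithStats(m.astype(np.uint8))
for i in range(1,k):
    if st[i,4]>4: P=C[lab==i]; print('lidobj',ce[i]/.64,P.mean(0).round(3),P.min(0).round(3),P.max(0).round(3))
E
```

```text
top [171 196   9  44 202] c [0.482 0.243 0.163] dir [-0.7   0.1  -0.71] hi [0.504 0.241 0.204] lo [0.423 0.257 0.085]
top [157 206   7  31 113] c [0.474 0.293 0.135] dir [-0.79  0.12 -0.6 ] hi [0.483 0.292 0.16 ] lo [0.43  0.298 0.085]
top [144 212   5  22  65] c [0.47  0.338 0.117] dir [-0.88  0.12 -0.46] hi [0.476 0.337 0.132] lo [0.44  0.341 0.086]
scene [325 196  13  18 109] c [0.506 0.247 0.173] dir [ 0.72 -0.14  0.68] hi [0.508 0.245 0.203] lo [0.436 0.258 0.086]
scene [342 205   9  15  59] c [0.495 0.294 0.143] dir [ 0.87 -0.19  0.45] hi [0.489 0.295 0.158] lo [0.442 0.307 0.095]
scene [357 212   7  13  37] c [0.487 0.341 0.121] dir [ 0.97 -0.2  -0.15] hi [0.477 0.341 0.133] lo [0.453 0.349 0.093]
lid 0.2964828908443451 -0.164762943983078 0.36568745970726013 0.1313713999958972
heater ((0.3392717242240906, -0.20208728313446045), (0.47327470779418945, 0.6917145848274231), 84.96754455566406) 0.08583567899837363
481 336 [ 0.487 -0.155  0.129]
481 330 [ 0.499 -0.155  0.136]
467 297 [ 0.558 -0.125  0.169]
240 380 [0.409 0.321 0.074]
290 360 [0.452 0.232 0.009]
lidobj [464.18001393 294.65529248] [ 0.564 -0.12   0.161] [ 0.526 -0.168  0.136] [ 0.606 -0.08   0.175]
lidobj [442.47159091 299.57386364] [ 0.558 -0.08   0.138] [ 0.548 -0.086  0.137] [ 0.566 -0.077  0.142]
lidobj [477.77777778 314.49652778] [ 0.528 -0.148  0.138] [ 0.52  -0.164  0.136] [ 0.535 -0.134  0.141]
lidobj [464.0625 318.4375] [ 0.521 -0.122  0.138] [ 0.517 -0.128  0.136] [ 0.523 -0.115  0.14 ]
lidobj [481.13207547 336.93985849] [ 0.484 -0.153  0.147] [ 0.471 -0.169  0.136] [ 0.499 -0.142  0.159]
```

View pics/c.png

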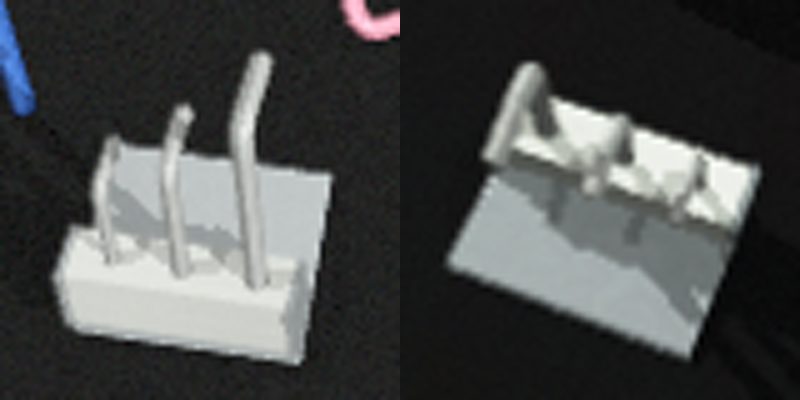

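The crop confirms that the rightmost steel key (top at z≈0.204 against 0.16 and 0.133) is the tallest, and so the one meant. Next I fit its pose and the screw, and check for clutter around the swing.

```bash
python3 - <<'E'
from h import *
import pickle
from scipy.optimize import least_squares
T,WT=pickle.load(open('top.pkl','rb')); S,WS=pickle.load(open('scene.pkl','rb'))
C=cloud(T,WT); CS=cloud(S,WS)
def sel(C):
    P=C.reshape(-1,3); m=(P[:,2]>.09)&(abs(P[:,0]-.47)<.08)&(abs(P[:,1]-.243)<.026); return P[m]
def seg(P,a,b):
    t=np.clip(((P-a)@(b-a))/((b-a)@(b-a)),0,1); return np.linalg.norm(P-a-t[:,None]*(b-a),axis=1)
def f(p,P):
    a=p[3]; lean=np.array([np.cos(a),np.sin(a),0]); o=p[:3]
    x=-.5*lean+np.array([0,0,-.866]); s=.866*lean+np.array([0,0,-.5])
    return np.minimum(seg(P,o,o+.2*x),seg(P,o,o+.054*s))-.0063
for n,P in(('top',sel(C)),('scene',sel(CS)),('both',np.vstack([sel(C),sel(CS)]))):
    r=least_squares(f,[.47,.243,.205,-.15],args=(P,),loss='soft_l1',f_scale=.002)
    p=r.x;print(n,len(P),p[:3].round(4),np.degrees(p[3]).round(1),'rms',np.sqrt(np.mean(r.fun**2)).round(4))
# plane rect of rack base & reactor
P=C.reshape(-1,3)
q=P[(P[:,0]>.44)&(P[:,0]<.7)&(abs(P[:,1]+.12)<.15)]
l=q[abs(q[:,2]-.131)<.005]; print('lid',cv2.minEnclosingCircle(l[:,:2].astype(np.float32)),np.median(l[:,2]))
g=q[(q[:,2]>.078)]; print('heater',cv2.minAreaRect(g[:,:2].astype(np.float32)))
for n,c in(('top',C),('scene',CS)):
    m=(c[...,2]>.150)&(np.hypot(c[...,0]-.484,c[...,1]+.155)<.025); print(n,'head ring',m.sum(),c[m].mean(0).round(4),cv2.minEnclosingCircle(c[m][:,:2].astype(np.float32)))
m=(P[:,2]>.02)&(P[:,0]>.15)&(P[:,0]<.65)&(P[:,1]<-.26)&(P[:,1]>-.6); 
im=np.zeros((50,34))
for x,y,z in P[m]: 
    i,j=int((x-.15)/.04),int((-y-.26)/.04); im[i,j]=max(im[i,j],z)
print((im[:13,:9]*1000).astype(int))
E
```

```text
top 199 [0.4954 0.2423 0.1994] -8.7 rms 0.0017
scene 107 [0.4957 0.2475 0.1993] -9.1 rms 0.0017
both 306 [0.4958 0.2438 0.1995] -7.9 rms 0.0022
lid ((0.5593187212944031, -0.12403436750173569), 0.0998186469078064) 0.13144198208752167
heater ((0.5589178204536438, -0.12482380867004395), (0.2421133816242218, 0.24990224838256836), 3.8948216438293457)
top head ring 22 [ 0.4858 -0.1533  0.1546] ((0.48515334725379944, -0.15348581969738007), 0.010336523875594139)
scene head ring 18 [ 0.4874 -0.1498  0.1525] ((0.4874594807624817, -0.1480477899312973), 0.010741088539361954)
[[  0   0   0   0   0   0   0   0   0]
 [  0   0   0   0   0   0   0   0   0]
 [  0   0   0   0   0   0   0   0   0]
 [  0   0  26  23   0   0   0   0   0]
 [  0   0  72  62  67  28   0   0   0]
 [  0  28  69  68  69  71  27   0   0]
 [  0  31  31  69  70  27   0   0   0]
 [  0   0   0  26  29  27   0   0   0]
 [  0   0   0  65 159  42   0   0   0]
 [  0   0   0 157 160  52   0   0   0]
 [  0   0   0  43  75   0   0   0   0]
 [  0   0   0   0   0   0   0   0   0]
 [  0   0   0   0   0   0   0   0   0]]
```

```bash
python3 -m inch '[{"offset":[30,-25,30],"twist":0,"jaw":0.6},{"offset":[60,-50,50],"twist":6,"jaw":0.6},{"offset":[320,-284,50],"twist":6,"jaw":0.6},{"offset":[320,-284,50],"twist":6,"jaw":0.6},{"offset":[320,-284,50],"twist":6,"jaw":0.6},{"offset":[320,-284,50],"twist":6,"jaw":0.6},{"offset":[320,-284,50],"twist":6,"jaw":0.6},{"offset":[320,-284,50],"twist":6,"jaw":0.6},{"offset":[320,-284,50],"twist":6,"jaw":0.6},{"offset":[320,-284,50],"twist":6,"jaw":0.6},{"offset":[320,-284,50],"twist":6,"jaw":0.6},{"offset":[320,-284,50],"twist":6,"jaw":0.6},{"offset":[320,-284,50],"twist":6,"jaw":0.6},{"offset":[320,-284,50],"twist":6,"jaw":0.6}]' 40
python3 - <<'E'
from h import *
import pickle
from scipy.optimize import least_squares
im,W=grab('wrist'); pickle.dump((im,W),open('w.pkl','wb')); cv2.imwrite('pics/d.png',im['pixels'])
C=cloud(im,W); P=C.reshape(-1,3); P=P[(P[:,2]>.09)&(P[:,2]<.22)&(abs(P[:,0]-.47)<.08)&(abs(P[:,1]-.244)<.024)]
print(W[:3,3].round(3),len(P),P.min(0).round(3),P.max(0).round(3))
def seg(P,a,b):
    t=np.clip(((P-a)@(b-a))/((b-a)@(b-a)),0,1); return np.linalg.norm(P-a-t[:,None]*(b-a),axis=1)
def f(p):
    a=p[3]; l=np.array([np.cos(a),np.sin(a),0]); o=p[:3]
    return np.minimum(seg(P,o,o+.2*(-.5*l+[0,0,-.866])),seg(P,o,o+.054*(.866*l+[0,0,-.5])))-.0063
r=least_squares(f,[.4956,.244,.1995,-.15],loss='soft_l1',f_scale=.002); print(r.x[:3].round(4),np.degrees(r.x[3]),np.sqrt(np.mean(r.fun**2)))
E
```

```text
t: 1.27
position: [0.4571, 0.248, 0.2801]
tool_rot: [-3.14, 0.002, 1.422]
wrist_force: [-0.1, 0.0, 0.9]
gripper_width: 0.0342
[0.383 0.26  0.423] 1683 [0.425 0.232 0.09 ] [0.545 0.261 0.201]
[0.4961 0.245  0.198 ] -8.837106503683454 0.0013573578838455974
```

View pics/d.png

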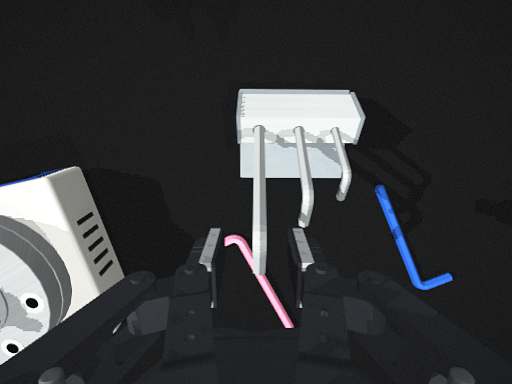

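```bash
python3 -m inch '[{"offset":[16,0,-30],"twist":-0.5,"jaw":0.6},{"offset":[16,0,-70],"twist":-0.5,"jaw":0.6},{"offset":[16,0,-105],"twist":-0.5,"jaw":0.6},{"offset":[16,0,-130],"twist":-0.5,"jaw":0.6},{"offset":[16,0,-139],"twist":-0.5,"jaw":0.6},{"offset":[16,0,-139],"twist":-0.5,"jaw":0.6},{"offset":[16,0,-139],"twist":-0.5,"jaw":0.7},{"offset":[16,0,-139],"twist":-0.5,"jaw":0.8},{"offset":[16,0,-139],"twist":-0.5,"jaw":1},{"offset":[16,0,-139],"twist":-0.5,"jaw":1},{"offset":[16,0,-139],"twist":-0.5,"jaw":1},{"offset":[16,0,-139],"twist":-0.5,"jaw":1},{"offset":[16,0,-139],"twist":-0.5,"jaw":1}]' 70; python3 -c "
from h import *
print(bot.read_state())"
```

```text
t: 2.4
position: [0.4745, 0.2488, 0.1433]
tool_rot: [3.139, 0.0, 1.414]
wrist_force: [-0.1, -0.7, 6.1]
gripper_width: 0.0108
{'t': 2.4, 'joint_positions': array([ 0.34584668,  0.37519961, -0.36262306,  0.83100744, -0.00119595,
        0.5025275 ]), 'joint_velocities': array([ 0.00151733, -0.00016526, -0.00048532,  0.00104664, -0.00098989,
        0.00020486]), 'joint_torque': array([  0.25668212, -40.93841314,  21.47531927,  -0.18250242,
         0.28322216,   0.15604765]), 'position': array([0.47446566, 0.24880995, 0.14325728]), 'tool_rot': array([3.13929350e+00, 1.01080393e-04, 1.41411422e+00]), 'wrist_force': array([-0.08958368, -0.66064371,  6.14177906]), 'ft_torque': array([-0.27635767,  0.11506602,  0.14618451]), 'gripper_width': 0.010844704982188529}
```

```bash
python3 -m inch '[{"offset":[5,-0.8,8.7],"twist":0,"jaw":1},{"offset":[10,-1.5,17.3],"twist":0,"jaw":1},{"offset":[15,-2.3,26],"twist":0,"jaw":1},{"offset":[20,-3.1,34.6],"twist":0,"jaw":1},{"offset":[25,-3.9,43.3],"twist":0,"jaw":1},{"offset":[30,-4.6,52],"twist":0,"jaw":1},{"offset":[36,-5.5,62],"twist":0,"jaw":1},{"offset":[42,-6,75],"twist":0,"jaw":1},{"offset":[42,-6,105],"twist":0,"jaw":1},{"offset":[42,-6,135],"twist":0,"jaw":1},{"offset":[42,-6,165],"twist":0,"jaw":1},{"offset":[42,-6,165],"twist":0,"jaw":1},{"offset":[42,-6,165],"twist":0,"jaw":1}]'; python3 - <<'E'
from h import *
a=grab('scene')[0]['pixels']; cv2.imwrite('pics/e.png',np.hstack([cv2.resize(a[90:290,250:450],(480,480)),]))
E
```

```text
t: 3.48
position: [0.5179, 0.2431, 0.3106]
tool_rot: [3.135, -0.002, 1.414]
wrist_force: [0.2, 0.0, -3.1]
gripper_width: 0.0108
```

View pics/e.png

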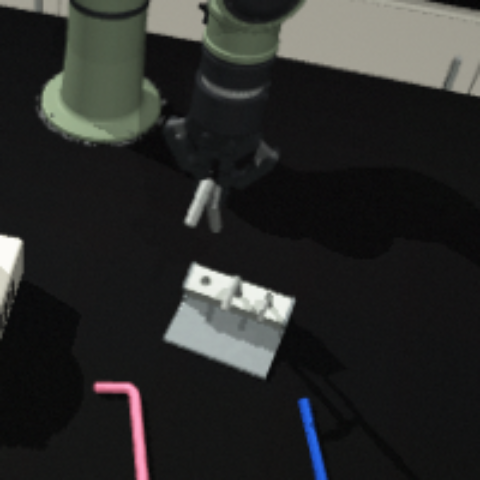

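The key is out of the rack and held at (205,205); the two smaller keys are still in place. Now I swing it round so its free end can be pressed on the lid to level it.

```bash
python3 -m inch '[{"offset":[0,-15,0],"twist":7,"jaw":1},{"offset":[0,-30,0],"twist":14,"jaw":1},{"offset":[0,-45,0],"twist":21,"jaw":1},{"offset":[0,-60,0],"twist":28,"jaw":1},{"offset":[-3,-75,0],"twist":35,"jaw":1},{"offset":[-5,-90,0],"twist":42,"jaw":1},{"offset":[-6,-105,0],"twist":49,"jaw":1},{"offset":[-7,-120,0],"twist":56,"jaw":1},{"offset":[-8,-135,0],"twist":63,"jaw":1},{"offset":[-9,-150,0],"twist":70,"jaw":1},{"offset":[-10,-165,0],"twist":77,"jaw":1},{"offset":[-11,-180,0],"twist":84,"jaw":1},{"offset":[-12,-195,0],"twist":91,"jaw":1},{"offset":[-13,-210,0],"twist":98,"jaw":1},{"offset":[-13,-220,0],"twist":105,"jaw":1},{"offset":[-13,-230,0],"twist":112,"jaw":1},{"offset":[-13,-230,0],"twist":119,"jaw":1},{"offset":[-13,-230,0],"twist":120,"jaw":1},{"offset":[-13,-230,0],"twist":120,"jaw":1}]'; cat >> h.py <<'E'
from scipy.optimize import least_squares
def seg(P,a,b):
    t=np.clip(((P-a)@(b-a))/((b-a)@(b-a)),0,1); return np.linalg.norm(P-a-t[:,None]*(b-a),axis=1)
def axes(yaw,down):  # long arm azimuth, depression angle
    c=np.array([np.cos(yaw),np.sin(yaw),0]); k=np.array([0,0,1.])
    return np.cos(down)*c-np.sin(down)*k, -np.sin(down)*c-np.cos(down)*k
def fitkey(P,o,yaw,down,freeyaw=True):
    """fit origin,yaw,depression to cloud points pre-filtered by closeness to guess"""
    p=np.r_[o,yaw,down]
    for tol in(.02,.012,.008,.006):
        x,s=axes(p[3],p[4]); d=np.minimum(seg(P,p[:3],p[:3]+.2*x),seg(P,p[:3],p[:3]+.054*s)); Q=P[abs(d-.0063)<tol]
        def f(q):
            x,s=axes(q[3],q[4]); return np.minimum(seg(Q,q[:3],q[:3]+.2*x),seg(Q,q[:3],q[:3]+.054*s))-.0063
        p=least_squares(f,p,loss='soft_l1',f_scale=.002).x
    return p,len(Q),np.sqrt(np.mean(f(p)**2))
def held(names,yaw,down,s=.046):
    g=bot.read_state()['position']+[0,0,bot.hold_point_z]
    x,_=axes(yaw,down); o=g-s*x; A=[]
    for n in names:
        im,W=grab(n); P=cloud(im,W).reshape(-1,3); P=P[np.isfinite(P[:,0])]
        t=(P-o)@x
        P=P[(np.linalg.norm(P-g,axis=1)<.2)&((P[:,2]<g[2]+.01)|(t<.01))&(np.linalg.norm(P-g,axis=1)>.03)]
        A.append(P); p,n_,r=fitkey(P,o,yaw,down); xx,ss=axes(p[3],p[4])
        print(n,n_,'o',p[:3].round(4),'az',np.degrees(p[3]).round(1),'down',np.degrees(p[4]).round(1),'rms',r.round(4),'end',(p[:3]+.2*xx).round(3),'tip',(p[:3]+.054*ss).round(4))
E
python3 - <<'E'
from h import *
held(['scene','top','wrist'],np.radians(291),np.radians(62))
E
```

```text
t: 5.12
position: [0.503, 0.0128, 0.3072]
tool_rot: [3.137, -0.003, -2.777]
wrist_force: [-0.9, -0.0, -3.1]
gripper_width: 0.0108
scene 226 o [0.4929 0.0387 0.3616] az 290.9 down 58.2 rms 0.0017 end [ 0.53  -0.06   0.192] tip [0.4765 0.0816 0.3331]
top 0 o [0.4953 0.033  0.3666] az 291.0 down 62.0 rms nan end [ 0.529 -0.055  0.19 ] tip [0.4782 0.0775 0.3412]
wrist 2129 o [0.4924 0.0386 0.3651] az 290.7 down 58.4 rms 0.0005 end [ 0.53  -0.059  0.195] tip [0.4762 0.0816 0.3368]
  return _methods._mean(a, axis=axis, dtype=dtype,
  ret = ret.dtype.type(ret / rcount)
```

```bash
python3 -m inch '[{"offset":[0,0,-30],"twist":0,"jaw":1},{"offset":[0,0,-55],"twist":0,"jaw":1},{"offset":[-3,8,-66],"twist":0,"jaw":1},{"offset":[-6,17,-74],"twist":0,"jaw":1},{"offset":[-10,26.4,-81.4],"twist":0,"jaw":1},{"offset":[-13,34.5,-91],"twist":0,"jaw":1},{"offset":[-16,42.5,-101],"twist":0,"jaw":1},{"offset":[-18.7,49.3,-112.3],"twist":0,"jaw":1},{"offset":[-20.8,54.5,-124],"twist":0,"jaw":1},{"offset":[-22.6,59.5,-136],"twist":0,"jaw":1},{"offset":[-24.1,63.6,-148.8],"twist":0,"jaw":1},{"offset":[-25,66,-162],"twist":0,"jaw":1},{"offset":[-25.8,68,-175],"twist":0,"jaw":1},{"offset":[-26,68.5,-190],"twist":0,"jaw":1},{"offset":[-26,68.5,-190],"twist":0,"jaw":1},{"offset":[-26,68.5,-190],"twist":0,"jaw":1}]' 40; python3 - <<'E'
from h import *
held(['scene','wrist'],np.radians(291),np.radians(2))
E
```

```text
t: 6.6
position: [0.4773, 0.0823, 0.118]
tool_rot: [3.137, -0.002, -2.776]
wrist_force: [-0.5, 1.2, -0.2]
gripper_width: 0.0102
scene 266 o [0.4641 0.1175 0.1383] az 291.1 down 1.3 rms 0.0026 end [ 0.536 -0.069  0.134] tip [0.4636 0.1187 0.0843]
wrist 6521 o [0.4633 0.116  0.1346] az 291.1 down -0.7 rms 0.0006 end [ 0.535 -0.071  0.137] tip [0.4635 0.1153 0.0807]
```

```bash
python3 - <<'E'
from h import *
import pickle
im,_=pickle.load(open('w.pkl','rb')); T=tool(); print(im['K'][0,0],im['tool_from_camera'].round(3))
tw=np.radians(-89.6)
M=T.copy(); M[:3,:3]=R.from_euler('z',tw).as_matrix()@T[:3,:3]
for z in(.215,.23):
  M[:3,3]=[0,0,z]
  W=M@im['tool_from_camera']
  for px in((340,120),(340,180),(170,180)):
    r=np.r_[rays(im,[px])[0],1]; d=W[:3,:3]@r; t=(.155-W[2,3])/d[2]; hit=W[:3,3]+t*d
    tcp=np.array([.486,-.152])-hit[:2]; print(z,px,'range',t.round(3),'tcp',tcp.round(3),'offset',((tcp-T[:2,3])*1000).round(0))
E
python3 -m inch '[{"offset":[0,0,5],"twist":0,"jaw":1},{"offset":[0,2,25],"twist":0,"jaw":1},{"offset":[0,4,55],"twist":0,"jaw":1},{"offset":[0,5,85],"twist":0,"jaw":1},{"offset":[0,5,108],"twist":0,"jaw":1},{"offset":[0,5,108],"twist":0,"jaw":1}]' 80
```

```text
289.4967211775886 [[ 1.     0.001 -0.001  0.   ]
 [-0.     0.957  0.291 -0.075]
 [ 0.001 -0.291  0.957 -0.143]
 [ 0.     0.     0.     1.   ]]
0.215 (340, 120) range 0.197 tcp [ 0.565 -0.183] offset [  87. -265.]
0.215 (340, 180) range 0.21 tcp [ 0.527 -0.201] offset [  49. -283.]
0.215 (170, 180) range 0.21 tcp [ 0.482 -0.087] offset [   4. -168.]
0.23 (340, 120) range 0.212 tcp [ 0.565 -0.187] offset [  88. -269.]
0.23 (340, 180) range 0.225 tcp [ 0.524 -0.207] offset [  47. -289.]
0.23 (170, 180) range 0.225 tcp [ 0.476 -0.084] offset [  -2. -166.]
t: 7.2
position: [0.4808, 0.0868, 0.2323]
tool_rot: [3.141, 0.008, -2.777]
wrist_force: [1.3, 0.4, -1.9]
gripper_width: 0.0103
```

```bash
python3 -m inch '[{"offset":[0,-5,0],"twist":-7,"jaw":1},{"offset":[0,-10,0],"twist":-14,"jaw":1},{"offset":[0,-20,0],"twist":-21,"jaw":1},{"offset":[0,-35,0],"twist":-28,"jaw":1},{"offset":[0,-50,0],"twist":-35,"jaw":1},{"offset":[0,-65,0],"twist":-42,"jaw":1},{"offset":[0,-80,0],"twist":-49,"jaw":1},{"offset":[0,-95,0],"twist":-56,"jaw":1},{"offset":[0,-110,0],"twist":-63,"jaw":1},{"offset":[0,-125,0],"twist":-70,"jaw":1},{"offset":[-2,-140,0],"twist":-77,"jaw":1},{"offset":[-4,-155,0],"twist":-84,"jaw":1},{"offset":[-4,-172,0],"twist":-89.6,"jaw":1},{"offset":[-4,-172,0],"twist":-89.6,"jaw":1},{"offset":[-4,-172,0],"twist":-89.6,"jaw":1}]'; python3 - <<'E'
from h import *
import pickle
held(['wrist'],np.radians(201.5),np.radians(0),.036)
im,W=grab('wrist'); pickle.dump((im,W),open('w2.pkl','wb'))
u,v=proj(im,W,[.486,-.152,.155])[0].astype(int); print(u,v)
# rectified top-down view of the plane z=.1546: 0.1 mm/px*? 
s=.00008; g=(np.arange(400)-200)*s
X,Y=np.meshgrid(.486+g,-.152-g); q=proj(im,W,np.c_[X.ravel(),Y.ravel(),np.full(X.size,.1546)]).astype(np.float32).reshape(400,400,2)
o=cv2.remap(im['pixels'],q,None,cv2.INTER_CUBIC); cv2.imwrite('pics/f_rect.png',o)
cv2.imwrite('pics/f.png',np.hstack([o,cv2.resize(im['pixels'],(400,400))]))
E
```

```text
t: 8.45
position: [0.4765, -0.0857, 0.2321]
tool_rot: [3.141, 0.007, 1.942]
wrist_force: [-0.2, 0.1, -2.7]
gripper_width: 0.0097
wrist 6398 o [ 0.5091 -0.072   0.2489] az 201.5 down 0.5 rms 0.0006 end [ 0.323 -0.145  0.247] tip [ 0.5095 -0.0718  0.195 ]
172 179
```

View pics/f.png

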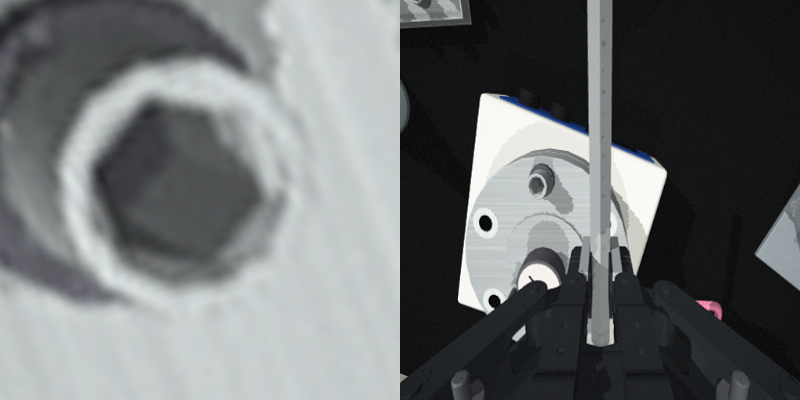

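```bash
python3 - <<'E'
from h import *
import pickle
o=cv2.GaussianBlur(cv2.cvtColor(cv2.imread('pics/f_rect.png'),6),(0,0),3).astype(float)
gx=cv2.Sobel(o,-1,1,0,ksize=5); gy=cv2.Sobel(o,-1,0,1,ksize=5)
def score(p):
    cx,cy,a,ap=p; s=0
    for k in range(6):
        n=a+np.radians(30+60*k); t=np.linspace(-.45,.45,30)*ap*1.1547
        X=cx+ap*np.cos(n)-t*np.sin(n); Y=cy-(ap*np.sin(n)+t*np.cos(n))
        g=cv2.remap((gx*np.cos(n)-gy*np.sin(n)).astype(np.float32),X.astype(np.float32),Y.astype(np.float32),1)
        s+=g.mean()
    return s
best=sorted((( score((cx,cy,np.radians(a),ap)),cx,cy,a,ap) for cx in range(164,200,3) for cy in range(164,200,3) for a in range(0,60,2) for ap in range(68,92,4)),reverse=True)[:12]
for b in best: print(np.round(b,1),(.486+(b[1]-200)*8e-5).round(4),(-.152-(b[2]-200)*8e-5).round(4))
# per-angle best
d={}
for cx in range(170,194,4):
  for cy in range(166,194,4):
    for a in range(0,60,4):
      for ap in range(68,92,4): d[a]=max(d.get(a,-1e9),score((cx,cy,np.radians(a),ap)))
print({k:int(v) for k,v in d.items()})
im,W=pickle.load(open('w2.pkl','rb')); C=cloud(im,W); P=C.reshape(-1,3); P=P[np.hypot(P[:,0]-.485,P[:,1]+.151)<.02]
r=P[(P[:,2]>.150)]; print(cv2.minEnclosingCircle(r[:,:2].astype(np.float32)),np.percentile(r[:,2],[50,95]),'floor',np.percentile(P[:,2],2))
E
```

```text
Still running in the background as job /tmp/bash_jobs.1000/cc0e5e9704a9 (pid 756). You'll get a notice when it ends.
```

```bash
J=/tmp/bash_jobs.1000/cc0e5e9704a9; cat $J/stdout; kill -- -$(cat $J/pid); timeout 60 python3 - <<'E'
from h import *
cv2.setNumThreads(1)
import pickle
o=cv2.GaussianBlur(cv2.cvtColor(cv2.imread('pics/f_rect.png'),6),(0,0),3).astype(float)
# radius of strongest dark->bright edge per direction around centre
c=(180,181); pol=cv2.warpPolar(o,(120,360),c,120,0)  # rows=angle (image cw), cols=radius
g=np.gradient(pol,axis=1)[:,50:105]; r=50+g.argmax(1); ang=np.radians(-np.arange(360))
X=c[0]+r*np.cos(ang); Y=r*np.sin(ang)-c[1]
r2=r.astype(float)
from scipy.optimize import least_squares
def f(p):
    x=X-p[0]; y=Y+p[1]; th=np.arctan2(y,x); rr=np.hypot(x,y)
    k=np.mod(th-p[2],np.pi/3)-np.pi/6
    return rr*np.cos(k)-p[3]
for a0 in(0,10,20,30,40,50):
    s=least_squares(f,[180,181,np.radians(a0),78],loss='soft_l1',f_scale=2); print(a0,s.cost.round(1),s.x[:2].round(1),(np.degrees(s.x[2])%60).round(1),s.x[3].round(1),(.486+(s.x[0]-200)*8e-5).round(4),(-.152-(s.x[1]-200)*8e-5).round(4))
im,W=pickle.load(open('w2.pkl','rb')); C=cloud(im,W); P=C.reshape(-1,3); P=P[np.hypot(P[:,0]-.485,P[:,1]+.151)<.02]
q=P[(P[:,2]>.150)]; print(cv2.minEnclosingCircle(q[:,:2].astype(np.float32)),np.percentile(q[:,2],[50,95]),'floor',np.percentile(P[:,2],2))
E
```

```text
0 3059.5 [170.4 194.7] 5.4 80.6 0.4836 -0.1516
10 3059.5 [170.4 194.7] 5.4 80.6 0.4836 -0.1516
20 3059.3 [170.4 194.8] 5.6 80.6 0.4836 -0.1516
30 3059.5 [170.4 194.7] 5.4 80.6 0.4836 -0.1516
40 3059.5 [170.4 194.7] 5.4 80.6 0.4836 -0.1516
50 3059.5 [170.4 194.7] 5.4 80.6 0.4836 -0.1516
((0.48456498980522156, -0.14610661566257477), 0.015238245017826557) [0.31672791 0.32409184] floor 0.1286979656225646bash: kill: (-756) - No such process
```

```bash
timeout 60 python3 - <<'E'
from h import *
o=cv2.imread('pics/f_rect.png'); g=cv2.createCLAHE(4,(4,4)).apply(cv2.cvtColor(o,6)); A=cv2.cvtColor(g,8); B=A.copy()
for a,col in((54,(0,0,255)),(5,(0,255,0))):
    c=np.array([180,180]) if a==54 else np.array([172,192])
    t=np.radians(a+60*np.arange(6)); cv2.polylines(B,[np.int32(np.c_[c[0]+88*np.cos(t),c[1]-88*np.sin(t)])],True,col,1)
cv2.imwrite('pics/g.png',np.hstack([A[40:320,40:320],B[40:320,40:320]]).repeat(1,0)); 
x=cv2.resize(np.hstack([A[40:320,40:320],B[40:320,40:320]]),(800,400)); cv2.imwrite('pics/g.png',x)
E
```

```text
(no output)
```

View pics/g.png

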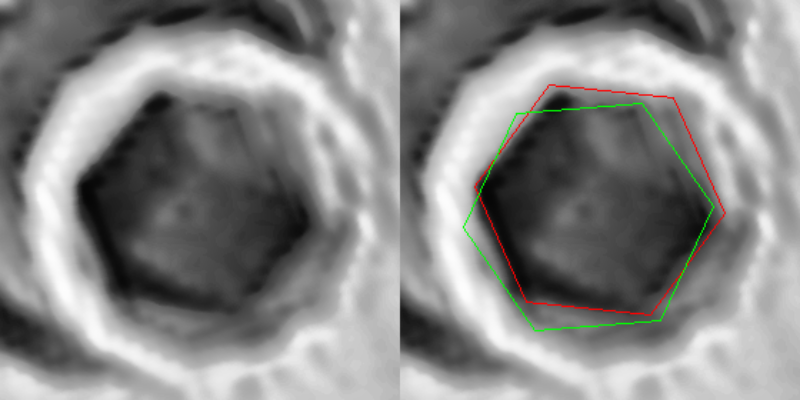

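The socket's dark hexagon shows vertices at (160,95), (80,185), (125,295), (235,310), (305,225) and (240,110) in the left crop. That puts a vertex direction near 52–54° (mod 60), so the long arm should point at about 173°. I move over the screw and check.

```bash
python3 -m inch '[{"offset":[-7,-15,0],"twist":-7,"jaw":1},{"offset":[-14,-31,0],"twist":-14,"jaw":1},{"offset":[-21,-46,0],"twist":-21,"jaw":1},{"offset":[-27.6,-61.8,0],"twist":-28.5,"jaw":1},{"offset":[-27.6,-61.8,0],"twist":-28.5,"jaw":1},{"offset":[-27.6,-61.8,-15],"twist":-28.5,"jaw":1},{"offset":[-27.6,-61.8,-28],"twist":-28.5,"jaw":1},{"offset":[-27.6,-61.8,-33],"twist":-28.5,"jaw":1},{"offset":[-27.6,-61.8,-33],"twist":-28.5,"jaw":1}]'; timeout 60 python3 - <<'E'
from h import *
held(['wrist','scene'],np.radians(173),np.radians(0),.036)
E
```

```text
t: 9.3
position: [0.4482, -0.1453, 0.198]
tool_rot: [-3.14, 0.006, 1.449]
wrist_force: [0.1, -0.5, -2.6]
gripper_width: 0.0101
wrist 6395 o [ 0.4833 -0.1491  0.2148] az 173.1 down 0.3 rms 0.0006 end [ 0.285 -0.125  0.214] tip [ 0.4836 -0.1492  0.1608]
scene 150 o [ 0.4925 -0.1492  0.2116] az 173.2 down -1.0 rms 0.002 end [ 0.294 -0.126  0.215] tip [ 0.4916 -0.1491  0.1576]
```

```bash
python3 -m inch '[{"offset":[0.9,-1.8,0],"twist":0,"jaw":1},{"offset":[0.9,-1.8,-3],"twist":0,"jaw":1},{"offset":[0.9,-1.8,-6],"twist":0,"jaw":1},{"offset":[0.9,-1.8,-9],"twist":0,"jaw":1},{"offset":[0.9,-1.8,-12],"twist":0,"jaw":1},{"offset":[0.9,-1.8,-12],"twist":0,"jaw":1},{"offset":[0.9,-1.8,-12],"twist":0,"jaw":1}]'; timeout 60 python3 - <<'E'
from h import *
held(['wrist'],np.radians(173),np.radians(0),.036)
im,W=grab('wrist'); print(proj(im,W,[.4845,-.151,.155])); cv2.imwrite('pics/i0.png',im['pixels'])
E
```

```text
t: 9.98
position: [0.45, -0.1483, 0.1886]
tool_rot: [3.14, 0.008, 1.448]
wrist_force: [-5.1, 1.5, 9.7]
gripper_width: 0.0099
wrist 6269 o [ 0.4841 -0.152   0.2066] az 173.1 down 2.1 rms 0.0006 end [ 0.286 -0.128  0.199] tip [ 0.4861 -0.1523  0.1526]
[[258.62295922 265.95507355]]
```

```bash
python3 -m inch '[{"offset":[-1,0.5,1],"twist":0,"jaw":1},{"offset":[-1.8,1,0],"twist":0,"jaw":1},{"offset":[-1.8,1,-3],"twist":0,"jaw":1},{"offset":[-1.8,1,-6],"twist":0,"jaw":1},{"offset":[-1.8,1,-6],"twist":0,"jaw":1}]'; timeout 60 python3 - <<'E'
from h import *
held(['wrist'],np.radians(173),np.radians(0),.036)
E
```

```text
t: 10.5
position: [0.4459, -0.1474, 0.1837]
tool_rot: [-3.139, 0.01, 1.448]
wrist_force: [-12.8, 1.6, 21.8]
gripper_width: 0.01
wrist 5869 o [ 0.4831 -0.1514  0.2167] az 173.0 down 6.9 rms 0.0018 end [ 0.286 -0.127  0.193] tip [ 0.4895 -0.1521  0.1631]
```

```bash
python3 -m inch '[{"offset":[0,0,4],"twist":0,"jaw":1},{"offset":[0,0,10],"twist":0,"jaw":1},{"offset":[0,0,10],"twist":0,"jaw":1}]'; timeout 60 python3 - <<'E'
from h import *
held(['wrist'],np.radians(173),np.radians(6),.036)
o=[]
for n in('scene','top'):
    im,W=grab(n); u,v=proj(im,W,[.4845,-.151,.155])[0]; print(n,u,v)
    i,j=int(u)-40,int(v)-50; o.append(cv2.resize(im['pixels'][j:j+80,i:i+80],(400,400),interpolation=2))
cv2.imwrite('pics/i.png',np.hstack(o))
E
```

```text
t: 10.8
position: [0.4464, -0.1475, 0.1945]
tool_rot: [-3.141, 0.01, 1.448]
wrist_force: [0.0, 0.9, -2.0]
gripper_width: 0.0096
wrist 6134 o [ 0.5349 -0.158   0.2176] az 173.0 down 3.8 rms 0.0006 end [ 0.337 -0.134  0.204] tip [ 0.5385 -0.1584  0.1637]
scene 212.53850744666323 175.00524170273724
top 307.75615634723385 215.09672192773735
```

View pics/i.png

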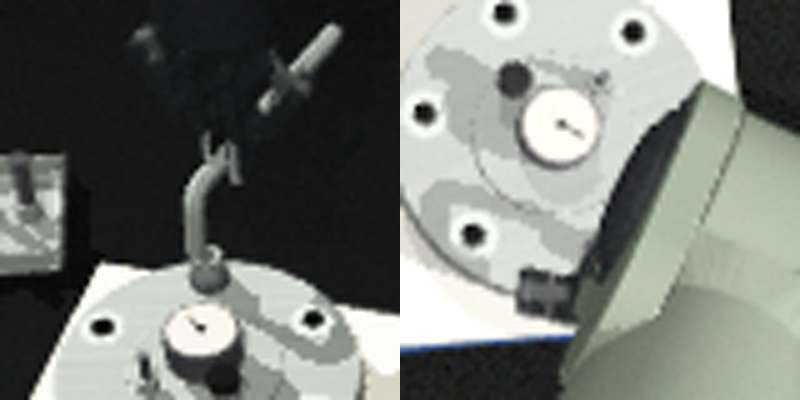

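```bash
timeout 60 python3 - <<'E'
from h import *
im,W=grab('scene'); C=cloud(im,W)
cam=W[:3,3]
m=(abs(C[...,0]-.485)<.035)&(abs(C[...,1]+.15)<.035)&(C[...,2]>.134)&(C[...,2]<.225)
for lo,hi in((.134,.142),(.142,.15),(.15,.157),(.157,.163),(.163,.17),(.17,.18),(.18,.19),(.19,.2),(.2,.21),(.21,.22)):
    P=C[m&(C[...,2]>lo)&(C[...,2]<hi)]
    if len(P): print(lo,len(P),P.mean(0).round(4),P.min(0)[:2].round(4),P.max(0)[:2].round(4))
for p in([.4845,-.151,.154],[.4845,-.151,.163],[.4845,-.151,.21]): print(proj(im,W,p).round(1))
i,j=172,125
g=cv2.cvtColor(im['pixels'],6); print(g[158:184,203:224])
E
```

```text
0.134 20 [ 0.4895 -0.1456  0.1378] [ 0.4774 -0.1597] [ 0.4977 -0.1181]
0.142 14 [ 0.4896 -0.1466  0.1452] [ 0.4791 -0.1585] [ 0.4968 -0.1392]
0.15 14 [ 0.4864 -0.1473  0.1523] [ 0.4748 -0.1568] [ 0.4964 -0.1401]
0.157 2 [ 0.4931 -0.1506  0.1609] [ 0.4906 -0.155 ] [ 0.4956 -0.1462]
0.163 6 [ 0.4966 -0.1505  0.1658] [ 0.4943 -0.1583] [ 0.4985 -0.1468]
0.17 10 [ 0.4971 -0.1515  0.1745] [ 0.4934 -0.1567] [ 0.5001 -0.1468]
0.18 8 [ 0.4962 -0.1509  0.1853] [ 0.4928 -0.1569] [ 0.5024 -0.146 ]
0.19 16 [ 0.4858 -0.1454  0.196 ] [ 0.4502 -0.1554] [ 0.5024 -0.1312]
0.2 24 [ 0.476  -0.1431  0.2063] [ 0.4515 -0.1558] [ 0.4963 -0.1276]
0.21 51 [ 0.4687 -0.1461  0.215 ] [ 0.4502 -0.162 ] [ 0.496  -0.1279]
[[212.6 175.2]]
[[212.3 173.3]]
[[211.1 162.8]]
[[ 24  22  22  22  23  23  22  23  23 117 191 156 142 111  90 117  76  26
   23  22  21]
 [ 21  24  22  22  22  21  23  22 120 204 159 158 127  73  37 118  94  25
   25  20  20]
 [ 24  22  23  20  22  22  22  67 217 169 158 138  80  48  25 118 101  38
   25  20  22]
 [ 22  22  23  22  23  23  23 168 187 151 147  82  48  20  21  65 110  52
   22  20  
[... 1262 characters left out ...]
4  25  24  26  48 116 115 100  95 118 186  65  30  34  33  28
   26  26  23]
 [ 25  25  26  30  35  74 119 123 160 117 113 126 143 102 141 163 162 115
   74  69  41]
 [ 34  74 117 164 210 209 207 141  96 114 125  90  98  75 140 210 210 209
  212 212 209]
 [211 216 217 215 215 214 192 115 111 115 116 111  94  73  81 212 213 214
  214 213 212]
 [213 213 213 212 212 211 171 101 113 111 116 109  97  73  69 152 211 213
  213 214 213]
 [213 212 212 213 214 213 212  88 103 100  97  96  82  64  53 147 152 212
  213 213 213]
 [216 216 215 215 214 215 213 135  69  88  68  67  65  54 120 148 148 153
  211 212 212]
 [213 214 214 212 214 213 213 212 131  82  64  65  97 115 148 148 148 148
  155 213 213]]
```

```bash
timeout 60 python3 - <<'E'
from h import *
import pickle
S,WS=pickle.load(open('scene.pkl','rb')); C0=cloud(S,WS)
im,W=grab('scene'); C=cloud(im,W)
print('dcol,drow per +10mm x,y:',((proj(im,W,[[.4945,-.151,.16],[.4845,-.141,.16]])-proj(im,W,[.4845,-.151,.16]))).round(2))
def circ(P,r,c0):
    f=lambda c:np.hypot(P[:,0]-c[0],P[:,1]-c[1])-r
    s=least_squares(f,c0,loss='soft_l1',f_scale=.0015); return s.x.round(4),len(P),np.sqrt(np.mean(s.fun**2)).round(4)
def sel(C,lo,hi,R,c): return C[(C[...,2]>lo)&(C[...,2]<hi)&(np.hypot(C[...,0]-c[0],C[...,1]-c[1])<R)]
print('head before',circ(sel(C0,.135,.149,.0145,(.486,-.151)),.0105,[.485,-.15]))
print('head now',circ(sel(C,.135,.149,.0145,(.486,-.151)),.0105,[.485,-.15]))
P=sel(C,.163,.192,.02,(.49,-.152)); print('arm',circ(P,.0063,[.488,-.151]))
# full key fit, yaw from wrist
t=tool()[:3,3]; Q=C.reshape(-1,3); Q=Q[np.isfinite(Q[:,0])]
for s in(.036,.044):
  for dn in(1,4):
    yaw=np.radians(173); x,_=axes(yaw,np.radians(dn)); o=t+[0,0,.0187]-s*x
    A=Q[(Q[:,2]>.16)&((Q-o)@x<.022)|((Q-o)@x>.12)]
    p,n,r=fitkey(A,o,yaw,np.radians(dn)); print(s,dn,p[:3].round(4),np.degrees(p[3:]).round(1),n,r.round(4),'tip',(p[:3]+.054*axes(p[3],p[4])[1]).round(4))
im,W=grab('wrist'); cv2.imwrite('pics/w9.png',im['pixels'])
E
```

```text
dcol,drow per +10mm x,y: [[-1.17  2.04]
 [ 2.81  0.65]]
head before (array([ 0.4866, -0.1492]), 34, np.float64(0.0018))
head now (array([ 0.4863, -0.1492]), 27, np.float64(0.0019))
arm (array([ 0.4922, -0.1522]), 29, np.float64(0.0014))
0.036 1 [ 0.4978 -0.1518  0.2133] [173.    3.3] 134 0.0022 tip [ 0.501  -0.1522  0.1594]
0.036 4 [ 0.4978 -0.1518  0.2133] [173.    3.3] 135 0.0022 tip [ 0.501  -0.1522  0.1594]
0.044 1 [ 0.4893 -0.1517  0.2125] [172.8   3.3] 129 0.0018 tip [ 0.4923 -0.152   0.1586]
0.044 4 [ 0.4893 -0.1517  0.2125] [172.8   3.3] 129 0.0018 tip [ 0.4923 -0.152   0.1586]
```

```bash
python3 -m inch '[{"offset":[-5.7,3,0],"twist":0,"jaw":1},{"offset":[-5.7,3,0],"twist":0,"jaw":1},{"offset":[-5.7,3,-4],"twist":0,"jaw":1},{"offset":[-5.7,3,-8],"twist":0,"jaw":1},{"offset":[-5.7,3,-12],"twist":0,"jaw":1},{"offset":[-5.7,3,-12],"twist":0,"jaw":1}]'
```

```text
t: 11.6
position: [0.4381, -0.144, 0.1816]
tool_rot: [-3.135, 0.011, 1.447]
wrist_force: [-10.0, 1.9, 15.7]
gripper_width: 0.0102
```

```bash
cat >> h.py <<'E'
def arm(down=3,s=.044,yaw=173):
    im,W=grab('scene'); C=cloud(im,W); t=tool()[:3,3]; Q=C.reshape(-1,3); Q=Q[np.isfinite(Q[:,0])]
    x,_=axes(np.radians(yaw),np.radians(down)); o=t+[0,0,.0187]-s*x
    A=Q[(Q[:,2]>.16)&(((Q-o)@x<.022)|((Q-o)@x>.12))]
    p,n,r=fitkey(A,o,np.radians(yaw),np.radians(down)); print('scene key o',p[:3].round(4),np.degrees(p[3:]).round(1),n,r.round(4),'tip',(p[:3]+.054*axes(p[3],p[4])[1]).round(4))
    return im,W
E
timeout 60 python3 - <<'E'
from h import *
im,W=arm()
im2,_=grab('wrist')
held(['wrist'],np.radians(173),np.radians(4),.044)
cv2.imwrite('pics/j.png',np.hstack([cv2.resize(im['pixels'][125:205,172:252],(400,400),interpolation=2),cv2.resize(im2['pixels'],(400,400))]))
E
```

```text
scene key o [ 0.4806 -0.1486  0.2058] [172.6   7.9] 107 0.0017 tip [ 0.488  -0.1495  0.1523]
wrist 5696 o [ 0.5263 -0.1499  0.1884] az 174.8 down -2.4 rms 0.0024 end [ 0.327 -0.132  0.197] tip [ 0.5241 -0.1497  0.1345]
```

View pics/j.png

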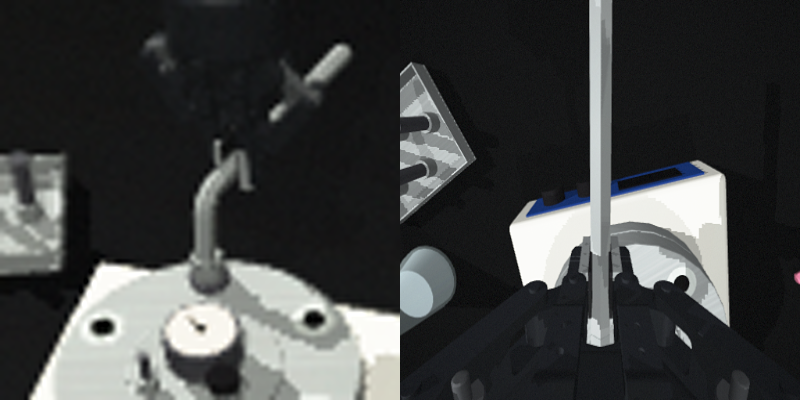

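The key's tip (205,265 in the left crop) is on the screw's mouth, but pressing down let the key droop to 8° in the grip. I level it again on the lid's far edge, needing no twist, and then insert with full grip.

```bash
python3 -m inch '[{"offset":[0,0,30],"twist":0,"jaw":1},{"offset":[0,0,65],"twist":0,"jaw":1},{"offset":[40,2,72],"twist":0,"jaw":1},{"offset":[80,4,72],"twist":0,"jaw":1},{"offset":[120,5,72],"twist":0,"jaw":1},{"offset":[160,5,72],"twist":0,"jaw":1},{"offset":[200,5,72],"twist":0,"jaw":1},{"offset":[240,5,72],"twist":0,"jaw":1},{"offset":[280,5,72],"twist":0,"jaw":1},{"offset":[315,5,72],"twist":0,"jaw":1},{"offset":[332,5,72],"twist":0,"jaw":1},{"offset":[332,5,40],"twist":0,"jaw":1},{"offset":[332,5,5],"twist":0,"jaw":1},{"offset":[332,5,-25],"twist":0,"jaw":1},{"offset":[332,5,-40],"twist":0,"jaw":1},{"offset":[332,5,-50],"twist":0,"jaw":1},{"offset":[332,5,-60],"twist":0,"jaw":1},{"offset":[332,5,-70],"twist":0,"jaw":1},{"offset":[332,5,-72],"twist":0,"jaw":1},{"offset":[332,5,-72],"twist":0,"jaw":1}]' 60; timeout 60 python3 - <<'E'
from h import *
arm(-2); held(['wrist'],np.radians(173),np.radians(-2),.044)
E
```

```text
t: 13.42
position: [0.7707, -0.1391, 0.1112]
tool_rot: [-3.137, 0.011, 1.447]
wrist_force: [-3.3, 0.8, 4.6]
gripper_width: 0.0099
scene key o [ 0.8144 -0.1445  0.1289] [173.  -2.] 0 nan tip [ 0.8125 -0.1442  0.0749]
wrist 4980 o [ 0.8045 -0.1428  0.1268] az 172.9 down -3.7 rms 0.0007 end [ 0.606 -0.118  0.14 ] tip [ 0.8011 -0.1424  0.0729]
  return _methods._mean(a, axis=axis, dtype=dtype,
  ret = ret.dtype.type(ret / rcount)
```

```bash
python3 -m inch '[{"offset":[0,0,5],"twist":0,"jaw":1},{"offset":[0,0,35],"twist":0,"jaw":1},{"offset":[0,0,75],"twist":0,"jaw":1},{"offset":[0,0,115],"twist":0,"jaw":1},{"offset":[-20,0,143],"twist":0,"jaw":1},{"offset":[-60,0,143],"twist":0,"jaw":1},{"offset":[-100,0,143],"twist":0,"jaw":1},{"offset":[-140,0,143],"twist":0,"jaw":1},{"offset":[-180,-2,143],"twist":0,"jaw":1},{"offset":[-220,-4,143],"twist":0,"jaw":1},{"offset":[-260,-5,143],"twist":0,"jaw":1},{"offset":[-300,-5,143],"twist":0,"jaw":1},{"offset":[-324,-5,135],"twist":0,"jaw":1},{"offset":[-324,-5,110],"twist":0,"jaw":1},{"offset":[-324,-5,94],"twist":0,"jaw":1},{"offset":[-324,-5,92],"twist":0,"jaw":1},{"offset":[-324,-5,92],"twist":0,"jaw":1}]' 120; timeout 60 python3 - <<'E'
from h import *
im,W=arm(-3); held(['wrist'],np.radians(173),np.radians(-3),.044)
C=cloud(im,W)
P=C[(C[...,2]>.167)&(C[...,2]<.195)&(np.hypot(C[...,0]-.49,C[...,1]+.15)<.02)]
f=lambda c:np.hypot(P[:,0]-c[0],P[:,1]-c[1])-.0063
print('arm',least_squares(f,[.486,-.15],loss='soft_l1',f_scale=.0015).x,len(P),P[:,2].mean())
E
```

```text
t: 14.93
position: [0.447, -0.1443, 0.204]
tool_rot: [-3.138, 0.011, 1.447]
wrist_force: [0.2, -0.4, -3.0]
gripper_width: 0.0092
scene key o [ 0.4905 -0.1492  0.219 ] [171.   -3.5] 129 0.0022 tip [ 0.4873 -0.1487  0.1651]
wrist 6461 o [ 0.4819 -0.1483  0.2217] az 173.1 down -0.3 rms 0.0006 end [ 0.283 -0.124  0.223] tip [ 0.4817 -0.1483  0.1677]
arm [ 0.48898585 -0.14947252] 29 0.18161984654141416
```

```bash
python3 -m inch '[{"offset":[-2.5,0.3,0],"twist":0,"jaw":1},{"offset":[-2.5,0.3,-5],"twist":0,"jaw":1},{"offset":[-2.5,0.3,-9],"twist":0,"jaw":1},{"offset":[-2.5,0.3,-12],"twist":0,"jaw":1},{"offset":[-2.5,0.3,-15],"twist":0,"jaw":1},{"offset":[-2.5,0.3,-17],"twist":0,"jaw":1},{"offset":[-2.5,0.3,-17],"twist":0,"jaw":1}]'; timeout 60 python3 - <<'E'
from h import *
held(['wrist'],np.radians(173),np.radians(-1),.044); arm(0)
print(bot.read_state()['position'],bot.read_state()['wrist_force'])
E
```

```text
t: 15.62
position: [0.4447, -0.1444, 0.1884]
tool_rot: [-3.139, 0.012, 1.448]
wrist_force: [-4.6, 0.1, 8.5]
gripper_width: 0.0088
wrist 6347 o [ 0.5348 -0.1548  0.2073] az 173.1 down 1.1 rms 0.0006 end [ 0.336 -0.131  0.204] tip [ 0.5358 -0.1549  0.1533]
scene key o [ 0.4869 -0.1484  0.2078] [173.    1.4] 131 0.0017 tip [ 0.4882 -0.1485  0.1539]
[ 0.44501753 -0.14444348  0.18870868] [-5.04865171  1.19830111  7.49056291]
```

```bash
python3 -m inch '[{"offset":[-1,0,0],"twist":0,"jaw":1},{"offset":[-2,0,0],"twist":0,"jaw":1},{"offset":[-2.5,0,-1],"twist":0,"jaw":1},{"offset":[-2.5,0,-1],"twist":0,"jaw":1}]';  python3 -m inch '[{"offset":[-1,0,-1],"twist":0,"jaw":1},{"offset":[-1.5,0,-2],"twist":0,"jaw":1},{"offset":[-1.5,0,-2],"twist":0,"jaw":1}]'; timeout 60 python3 - <<'E'
from h import *
held(['wrist'],np.radians(173),np.radians(1),.044); arm(1)
E
```

```text
t: 16.05
position: [0.4424, -0.1445, 0.1873]
tool_rot: [-3.139, 0.012, 1.448]
wrist_force: [1.6, -1.0, -2.5]
gripper_width: 0.0093
t: 16.3
position: [0.4416, -0.1446, 0.1853]
tool_rot: [-3.14, 0.012, 1.447]
wrist_force: [3.1, 0.7, -1.9]
gripper_width: 0.0089
wrist 6389 o [ 0.5324 -0.1552  0.2033] az 173.1 down 0.6 rms 0.0006 end [ 0.334 -0.131  0.201] tip [ 0.533  -0.1552  0.1493]
scene key o [ 0.4835 -0.1485  0.2025] [172.9   0.5] 124 0.0017 tip [ 0.484  -0.1486  0.1485]
```

```bash
python3 -m inch '[{"offset":[0.8,0,-2],"twist":0,"jaw":1},{"offset":[0.8,0,-5],"twist":0,"jaw":1},{"offset":[0.8,0,-8],"twist":0,"jaw":1},{"offset":[0.8,0,-8],"twist":0,"jaw":1}]';  timeout 60 python3 - <<'E'
from h import *
held(['wrist'],np.radians(173),np.radians(1),.044); arm(1)
E
```

```text
t: 16.73
position: [0.4422, -0.1446, 0.1767]
tool_rot: [-3.14, 0.012, 1.447]
wrist_force: [3.0, -0.9, -2.8]
gripper_width: 0.009
wrist 6458 o [ 0.534  -0.1543  0.1939] az 173.3 down 0.2 rms 0.0008 end [ 0.335 -0.131  0.193] tip [ 0.5341 -0.1543  0.1399]
scene key o [ 0.485  -0.1483  0.1937] [ 1.729e+02 -1.000e-01] 115 0.0018 tip [ 0.485  -0.1483  0.1397]
```

Sliding in freely; continuing down.

```bash
python3 -m inch '[{"offset":[0.5,0,-2],"twist":0,"jaw":1},{"offset":[0.5,0,-5],"twist":0,"jaw":1},{"offset":[0.5,0,-8],"twist":0,"jaw":1},{"offset":[0.5,0,-10],"twist":0,"jaw":1},{"offset":[0.5,0,-12],"twist":0,"jaw":1},{"offset":[0.5,0,-12],"twist":0,"jaw":1}]';  timeout 60 python3 - <<'E'
from h import *
held(['wrist'],np.radians(173),np.radians(1),.044); arm(1)
E
```

```text
t: 17.33
position: [0.4419, -0.1447, 0.1656]
tool_rot: [-3.139, 0.013, 1.447]
wrist_force: [-5.0, -0.7, 11.8]
gripper_width: 0.0087
wrist 6453 o [ 0.5165 -0.1528  0.1843] az 173.2 down 1.2 rms 0.0008 end [ 0.318 -0.129  0.18 ] tip [ 0.5176 -0.1529  0.1303]
scene key o [ 0.4845 -0.1486  0.1827] [172.8   0.7] 104 0.0017 tip [ 0.4851 -0.1487  0.1287]
```

Seated: tip at the floor (z≈0.129–0.130), 12 N. Now I release, slide out along the arm and regrip at its outer half.

```bash
python3 -m inch '[{"offset":[0,0,0],"twist":0,"jaw":0.85},{"offset":[0,0,0],"twist":0,"jaw":0.7},{"offset":[0,0,0],"twist":0,"jaw":0.6},{"offset":[0,0,0],"twist":0,"jaw":0.6},{"offset":[0,0,0],"twist":0,"jaw":0.6},{"offset":[-20,2.4,-3],"twist":0,"jaw":0.6},{"offset":[-45,5.5,-6],"twist":0,"jaw":0.6},{"offset":[-70,8.5,-9],"twist":0,"jaw":0.6},{"offset":[-86,10.5,-11],"twist":0,"jaw":0.6},{"offset":[-86,10.5,-11],"twist":0,"jaw":0.6},{"offset":[-86,10.5,-11],"twist":0,"jaw":0.6}]' 30;  timeout 60 python3 - <<'E'
from h import *
held(['wrist'],np.radians(173),np.radians(5),.13); arm(5,.13)
E
```

```text
t: 18.35
position: [0.3561, -0.1343, 0.1549]
tool_rot: [-3.14, 0.013, 1.447]
wrist_force: [-0.3, -0.5, 0.5]
gripper_width: 0.0341
wrist 2993 o [ 0.4866 -0.1504  0.1843] az 171.0 down 4.4 rms 0.0006 end [ 0.29  -0.119  0.169] tip [ 0.4908 -0.1511  0.1305]
scene key o [ 0.4825 -0.1491  0.1815] [173.    1.2] 64 0.0019 tip [ 0.4836 -0.1492  0.1275]
```

```bash
python3 -m inch '[{"offset":[0,0,0],"twist":0,"jaw":0.8},{"offset":[0,0,0],"twist":0,"jaw":1},{"offset":[0,0,0],"twist":0,"jaw":1},{"offset":[0,0,0],"twist":0,"jaw":1},{"offset":[-0.9,-11.3,0],"twist":5,"jaw":1},{"offset":[-0.8,-22.6,0],"twist":10,"jaw":1},{"offset":[0.3,-33.9,0],"twist":15,"jaw":1},{"offset":[2.4,-45.1,0],"twist":20,"jaw":1},{"offset":[5.4,-56,0],"twist":25,"jaw":1},{"offset":[9.4,-66.6,0],"twist":30,"jaw":1},{"offset":[14.2,-76.9,0],"twist":35,"jaw":1},{"offset":[14.2,-76.9,0],"twist":35,"jaw":1},{"offset":[14.2,-76.9,0],"twist":35,"jaw":1}]' 30;  timeout 60 python3 - <<'E'
from h import *
held(['wrist'],np.radians(208),np.radians(4),.13); arm(4,.13,208)
E
```

```text
t: 19.53
position: [0.3717, -0.21, 0.1547]
tool_rot: [3.14, 0.009, 2.056]
wrist_force: [1.9, 7.0, 1.4]
gripper_width: 0.0111
wrist 3109 o [ 0.4858 -0.1502  0.1842] az 207.1 down 4.8 rms 0.0006 end [ 0.308 -0.241  0.167] tip [ 0.4899 -0.1481  0.1304]
scene key o [ 0.4819 -0.1511  0.1822] [207.    4.3] 89 0.0022 tip [ 0.4855 -0.1493  0.1284]
```

```bash
python3 -m inch '[{"offset":[5.8,-9.8,0],"twist":5,"jaw":1},{"offset":[12.3,-19,0],"twist":10,"jaw":1},{"offset":[19.7,-27.6,0],"twist":15,"jaw":1},{"offset":[27.8,-35.6,0],"twist":20,"jaw":1},{"offset":[36.5,-42.8,0],"twist":25,"jaw":1},{"offset":[45.9,-49.2,0],"twist":30,"jaw":1},{"offset":[53.7,-53.8,0],"twist":34,"jaw":1},{"offset":[53.7,-53.8,0],"twist":34,"jaw":1},{"offset":[53.7,-53.8,0],"twist":34,"jaw":1}]';  timeout 60 python3 - <<'E'
from h import *
held(['wrist'],np.radians(241),np.radians(4),.13); arm(4,.13,241)
E
```

```text
t: 20.38
position: [0.4236, -0.2637, 0.1545]
tool_rot: [-3.141, 0.006, 2.646]
wrist_force: [-5.1, -0.6, 4.5]
gripper_width: 0.0111
wrist 3126 o [ 0.4853 -0.15    0.1841] az 240.8 down 4.9 rms 0.0006 end [ 0.388 -0.324  0.167] tip [ 0.4876 -0.146   0.1303]
scene key o [ 0.4831 -0.1531  0.1823] [240.4   0.8] 76 0.0021 tip [ 0.4835 -0.1525  0.1283]
```

```bash
python3 -m inch '[{"offset":[0,0,0],"twist":0,"jaw":0.85},{"offset":[0,0,0],"twist":0,"jaw":0.65},{"offset":[0,0,0],"twist":0,"jaw":0.5},{"offset":[0,0,0],"twist":0,"jaw":0.5},{"offset":[0,0,0],"twist":0,"jaw":0.5},{"offset":[0,0,15],"twist":0,"jaw":0.5},{"offset":[0,0,40],"twist":0,"jaw":0.5},{"offset":[0,0,75],"twist":0,"jaw":0.5},{"offset":[-20,0,110],"twist":0,"jaw":0.5},{"offset":[-60,0,130],"twist":0,"jaw":0.5},{"offset":[-60,0,130],"twist":0,"jaw":0.5},{"offset":[-60,0,130],"twist":0,"jaw":0.5}]';  timeout 60 python3 - <<'E'
from h import *
im,W=grab('top'); im2,W2=grab('scene'); im3,W3=grab('wrist')
for i,w in((im,W),(im2,W2),(im3,W3)):
    P=cloud(i,w).reshape(-1,3); P=P[np.isfinite(P[:,0])]; P=P[(P[:,2]>.157)&(P[:,2]<.2)&(np.hypot(P[:,0]-.485,P[:,1]+.15)<.21)&((P-[.485,-.15,0])[:,1]<.015)]
    p,n,r=fitkey(P,np.array([.4855,-.150,.184]),np.radians(240),np.radians(5)); print(p[:3].round(4),np.degrees(p[3:]).round(1),n,r.round(4),'tip',(p[:3]+.054*axes(p[3],p[4])[1]).round(4))
cv2.imwrite('pics/z.png',np.hstack([cv2.resize(im['pixels'][150:310,230:430],(400,320)),cv2.resize(im2['pixels'][120:280,120:320],(400,320))]))
E
```

```text
t: 21.48
position: [0.3634, -0.2647, 0.2865]
tool_rot: [-3.139, 0.011, 2.644]
wrist_force: [0.5, 0.7, -0.7]
gripper_width: 0.043
[ 0.4879 -0.1492  0.1869] [232.7   4.8] 281 0.0019 tip [ 0.4906 -0.1456  0.1331]
[ 0.483  -0.1531  0.1831] [232.8   4.2] 192 0.0017 tip [ 0.4854 -0.15    0.1292]
[ 0.4823 -0.1544  0.1839] [232.5   4.7] 1926 0.0006 tip [ 0.485  -0.1509  0.13  ]
```

View pics/z.png

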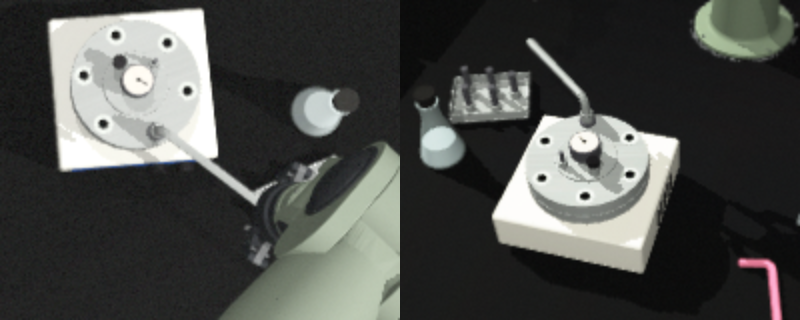

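The picture shows the key standing in the screw at (157,130) left and (588,120) right, with the gripper clear. The flask stands upright. Handing in.

```bash
python3 -c "
from cell import bot
print(bot.read_state()['t'],bot.finish_job())"
```

```text
the job is handed in; nothing more can be done
21.6333 None
```

I took the tallest steel key out of the rack and levelled it by pressing its free end on the lid. I seated it in the screw, regripped about 130 mm out on the long arm, and swung it about 68° anticlockwise. Then I let go and handed in at 21.6 s; no verdict was reported.

**Last checks:**
- **Screw turn:** estimated at about 1.0 rad (56–58°), worked out from the key's angle less its play. I did not measure the screw itself. On release the key sprang back about 8°, from 241° to 233°.
- **Key in the socket:** the key droops about 4.7°. The wrist and scene cameras put the tip at the socket floor and on the screw's axis within about 2 mm. The top camera put the tip 5–7 mm off sideways and 3 mm higher, but its view was partly blocked and its fit was poorer.
- **Robot:** the gripper was clear of everything, with wrist force near zero.
- **Other things:** in the last picture the flask was upright and in place. The two smaller keys were in place just after I drew the big key out; I did not check them again.

**What went wrong on the way:** the first attempts at insertion missed. The wrist-camera fit could not tell where the key sat along its own length, so the tip was off by about 6 mm sideways, and pressing down let the key tilt in the grip. I corrected the position with the scene camera and levelled the key again on the lid, and it then went in after a 2–3 mm shift.

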